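# Lay a fresh ink stick on the drying beam and raise the draught screen

### The job

Take the plain black ink stick from the wooden tray and lay it flat on the free end of the drying rack's narrow beam: lengthwise along the beam, centred across it, wholly on it and with a small gap to the stick already drying there. Set it down without dropping it, let go, and only then pull the rack's draught screen all the way up by its yellow handle so that it stays up. Leave the other ink sticks, the round ink cake and the brush where they are.

Things in the scene. Friction and masses are not known exactly. Their poses are not given: they have to be found in the camera images.
- fresh: the plain black ink stick to be dried: a rectangular bar 120 mm long (its x axis), 40 mm wide (y), 20 mm thick (z), about 0.13 kg, no decoration. Origin at the centre of its underside. It starts lying flat in the tray, on the tray's 6 mm floor.
- rack: fixed drying rack of red steel and wood; origin on the table under the middle of its beam. Draught screen parallel to the beam on the robot's side, at rack x = -110 mm, between red guide posts 145 mm high at rack y = +-163 mm; a dark fixed panel 102 mm high stands just behind it (rack x = -99 mm). Red feet 12 mm high run from beam to screen at rack y = +-130 mm.
- beam_top (a point): middle of the beam's flat top, 100 mm above the table; axes as the rack's. The beam is pale wood, 22 mm wide (x), 320 mm long (y, from -160 to +160 mm). Its -y half carries the dried stick; its +y half is free. Nothing stands beside it nearer than the screen's panel.
- sash (a joint): height of the sliding draught screen (clear pane in a wooden frame) above its lowest position, m: 0 = fully down, 0.09 = fully up at its stop. It slides vertically and friction holds it wherever it is left; lifting takes about 10 N. It starts 0 to 25 mm up.
- sash_handle (a point): centre of the screen's yellow handle bar: 120 mm long along rack y, 14 mm wide (rack x), 14 mm high, held by two thin steel legs 55 mm either side of the centre, 25 mm of air under it. Centre is 152 mm above the table when fully down, 242 mm fully up. Can be pinched across rack x from straight above.
- tray: fixed shallow wooden tray, 240 mm (x) by 280 mm (y), floor 6 mm thick, dark rim 12 mm wide and 18 mm high. Origin at the centre of its underside. It holds the fresh and the gilded stick side by side, 130 mm apart, lengthwise roughly along tray x; either may be on the left.
- gilded: a finished ink stick of the same size with three gold bands, in the tray; leave it. Origin at the centre of its underside, x along its length.
- dried: a grey ink stick of the same size with one red band, lying lengthwise on the -y half of the rack's beam; leave it. Origin at the centre of its underside, x along its length.
- cake: a round black ink cake, 76 mm across and 16 mm thick, flat on the table beyond the work; leave it. Origin at the centre of its underside.
- brush: a brush lying on the table beyond the tray, roughly along world y, about 200 mm long with a pale wooden handle; leave it. Origin near the middle of its underside.
Not all that is in view belongs to the job. What is shaped like the dried but turquoise is not meant. What is shaped like the fresh but green is not meant.

How it is judged:
By the outcome, as a careful person would: the job done as asked, in the order asked, and still so for the second after the job is handed in, with the robot touching nothing.
It also fails if it takes over 48 s, if anything falls off the work surface, if the arm or the gripper's body presses on something with over 40 N, if the wrist force passes 120 N, or if a joint passes its speed limit or range.

### The arm

A 7-joint arm with a two-finger parallel gripper is mounted at the origin on the work surface. World frame = base frame: x ahead of the robot, y to its left, z up, the work surface at z = 0. Lengths are in m, angles in rad, forces in N, time in s.
With the tool pointing down it reaches from about 0.425 to 0.875 m from the base axis. Payload 4.7 kg.
Tool frame: the origin (TCP) lies between the finger pads; the fingertips stand 11 mm ahead of it and the grasp point (between the pads) lies 8 mm behind it; z points along the fingers, y is the line along which they close (so a half turn about z gives the same grasp; the last joint's range is limited). The gripper opens to 87 mm and grips with 3 to 60 N. Pads are 19 mm wide; open, the fingers measure 117 mm over their backs; the gripper's body (75 mm by 190 mm) begins 51 mm behind the grasp point.
Start: joints at [0.014, 0.321, -0.07, 1.45, 0.023, 1.371, -0.057], TCP at [0.65, -0, 0.234] pointing down, gripper open.
Joint ranges: [-2.86, 2.86], [-0.3, 2.09], [-1.38, 1.24], [0.06, 2.45], [-1.56, 4.7], [0.09, 2.05], [-2.69, 2.69]. Speed limits (rad/s): [2.57, 2.57, 3.14, 3.14, 3.14, 3.14, 3.14].

### API

Orientations are given as a rotation vector (axis times angle).
In Python, from bench import ctrl gives the robot as it stands. The module is installed in compiled form; this text tells all that it offers.
- The arm moves only by the shell command python3 -m inch 'ROWS' [FORCE]. ROWS is JSON, a list of rows, each an object with "slide": the shift along the tool's x, y, z scaled (see below), a list of three; "angular": the turn, a rotation vector about the tool's x, y, z scaled (see below), a list of three; "claw": the opening, from -1 (shut) to 1 (fully open). In form: [{"slide": [tx, ty, tz], "angular": [rx, ry, rz], "claw": claw}, ...]. A call has 1 to 10 rows; each row is the pose to reach, as a shift and turn from the pose commanded when the call began, along the tool's axes at that moment; what a row does not reach only later rows make up. The controller multiplies each number of a shift by 0.25 m and each number of a turn by 30 degrees. A row lasts 1/10 s, in which the tool goes at most 50 mm and 8.59 degrees, less where a joint would pass 70% of its speed; a pose out of reach is approached as far as the arm can. A call with a number of a shift or a turn outside -1 to 1 is refused whole. A call with a gripper value outside its range is refused whole. The fingers move at their own pace and stop on an object; FORCE is the grip in N (left out, the last holds). Time passes only in rows, so rows that repeat a pose let the fingers close. It gives the time, the measured TCP pose, the force, the opening and the grip force at its end, in the units of the state.
- ctrl.get_state(): the state, without advancing time (a new reading comes with each control period).
- ctrl.get_image(name): name is "scene" or "side" or "wrist"; returns a dict with "color" (420x560x3 uint8, red, green, blue), "depth" (420x560 float32, m along the optical axis (not along the pixel's ray), 0 where there is no reading), "camera_matrix" (3x3 intrinsics, pixels), "dist_coeffs" ([k1, k2, p1, p2, k3] as OpenCV has them; the pictures are not rectified), "extrinsics" (4x4, takes a point from camera to world coordinates); the wrist camera has in their place "tool_from_camera" (4x4, takes a point from camera to tool coordinates, whose origin is the TCP and whose axes are the flange's). Camera axes: x right, y up, looking along -z (the intrinsics and any distortion apply to the point x, -y, -z); pixel columns grow to the right and rows downward; lengths in m; the calibration is good to about 2 mm. A picture is of the moment at which its call begins: read the wrist's pose just before it.
- ctrl.close_job(): hands the job in; it is judged then, once.
Trained networks look in the newest picture that a camera, given by its name, has taken for a name from the list of things; names that differ only in an ending like _2 or _b are one class to them, and where a whole thing is asked for, a point or a joint stands for the part that bears it (a point fixed in the world has none). Each returns a list of dicts, best first, with "confidence" (0 to 1); they miss things now and then, are a little off and sometimes report something else, mostly with a low value. They report only what shows in the picture. A call takes as long as a camera call. They do not tell look-alikes from the thing itself.
- ctrl.find_in(query, camera): "bbox" ([centre column, centre row, width, height] in pixels, round what is visible of it).
- ctrl.outline_of(query, camera): "mask" (420x560 bool, what is visible of it) and "bbox" ([centre column, centre row, width, height] in pixels, round what is visible of it).
The state is a dict: "time": time; "joint_positions": joint angles; "qd": joint speeds; "joint_torque": joint torques, N m; "position": TCP position; "tool_rot": TCP orientation; "ft_force": force on the tool from outside, world axes, zero at the start; "torque": the same for the moment, N m; "grip_width": opening from 0.0 (shut) to 1.0 (fully open); "grip_force": force on a finger pad.
Only numpy, scipy, OpenCV 4.12 (cv2) and the standard library are available. Lean on these libraries where they do the work, as an engineer would, in place of code of your own. Each camera call takes 0.05 s, during which the arm holds its last target. There are 200 camera calls.

## Working session

There is one attempt and no reset: what is moved stays moved. The work goes in short steps, Python scripts to look and compute and a shell command to move; the robot and the scene stay as the last step left them, time stands still between calls to the robot, and variables do not carry over. Pictures are saved under pics/ and viewed, at most 10 in all, crops included, and the job is handed in when it is done.

```bash
mkdir -p pics; cat > h.py <<'E'
import numpy as np, cv2
from bench import ctrl
from scipy.spatial.transform import Rotation as R
def T_of(im, st):
    if "extrinsics" in im: return np.array(im["extrinsics"])
    T=np.eye(4); T[:3,:3]=R.from_rotvec(st["tool_rot"]).as_matrix(); T[:3,3]=st["position"]
    return T@np.array(im["tool_from_camera"])
def cloud(im,st):
    h,w=im["depth"].shape
    u,v=np.meshgrid(np.arange(w),np.arange(h))
    p=cv2.undistortPoints(np.stack([u,v],-1).reshape(-1,1,2).astype(np.float64),np.array(im["camera_matrix"]),np.array(im["dist_coeffs"])).reshape(h,w,2)
    d=im["depth"]
    P=np.stack([p[...,0]*d,-p[...,1]*d,-d],-1)
    T=T_of(im,st); W=P@T[:3,:3].T+T[:3,3]
    W[d==0]=np.nan
    return W
def snap(cam):
    st=ctrl.get_state(); im=ctrl.get_image(cam); return im,cloud(im,st),st
E
python3 - <<'E'
from h import *
ims=[]
for c in ["scene","side","wrist"]:
    im,W,st=snap(c)
    np.savez(f"/tmp/{c}.npz",W=W,c=im["color"])
    col=cv2.cvtColor(im["color"],cv2.COLOR_RGB2BGR)
    cv2.imwrite(f"pics/{c}0.png",col)
    for q in ["fresh","gilded","dried","rack","tray","sash_handle","cake","brush"]:
        for r in ctrl.outline_of(q,c)[:3]:
            m=r["mask"]; p=W[m]; p=p[~np.isnan(p[:,0])]
            if len(p)<10: continue
            print(c,q,round(r["confidence"],2),np.round(r["bbox"]),np.round(np.median(p,0),3),"rgb",im["color"][m].mean(0).round())
E
```

```text
scene fresh 0.61 [324. 239.  44.  37.] [0.611 0.032 0.019] rgb [ 45. 143.  68.]
scene fresh 0.58 [395. 253.  37.  46.] [0.564 0.206 0.026] rgb [28. 26. 25.]
scene gilded 0.73 [447. 258.  34.  46.] [0.52  0.331 0.026] rgb [82. 68. 39.]
scene dried 0.91 [144. 170.  34.  42.] [ 0.658 -0.501  0.019] rgb [ 27. 134. 132.]
scene dried 0.84 [173. 237.  45.  36.] [ 0.785 -0.304  0.019] rgb [ 27. 156. 154.]
scene dried 0.6 [193. 166.  51.  28.] [ 0.635 -0.33   0.119] rgb [93. 69. 68.]
scene rack 0.9 [242. 176. 127. 110.] [ 0.526 -0.247  0.088] rgb [118.  73.  46.]
scene tray 0.63 [421. 264. 133. 130.] [0.563 0.277 0.007] rgb [173. 144. 110.]
scene sash_handle 0.8 [245. 146. 108.  39.] [ 0.51 -0.26  0.12] rgb [149. 118.  64.]
scene cake 0.82 [283. 276.  31.  27.] [ 0.745 -0.012  0.016] rgb [21. 20. 22.]
scene cake 0.42 [244. 143. 112.  41.] [ 0.51  -0.262  0.12 ] rgb [149. 118.  65.]
scene brush 0.76 [381. 328.  81.  62.] [0.749 0.26  0.018] rgb [151. 140. 131.]
side fresh 0.86 [266. 211.  10.  34.] [0.599 0.017 0.019] rgb [ 52. 118.  48.]
side fresh 0.63 [227. 183.  40.  23.] [0.552 0.199 0.02
[... 844 characters left out ...]
188.  10. 123.  18.] [0.568 0.188 0.026] rgb [47. 41. 36.]
wrist gilded 0.45 [186.  42. 237.  84.] [0.539 0.162 0.007] rgb [205. 175. 131.]
wrist dried 0.48 [204. 301. 164. 102.] [ 0.594 -0.108  0.035] rgb [180.  90.  64.]
wrist rack 0.77 [201. 302. 152. 109.] [ 0.595 -0.108  0.036] rgb [182.  91.  65.]
wrist tray 0.72 [187.  41. 245.  80.] [0.538 0.162 0.007] rgb [204. 175. 130.]
wrist tray 0.69 [201. 301. 158. 105.] [ 0.595 -0.108  0.035] rgb [179.  91.  65.]
wrist tray 0.31 [189.  11. 121.  15.] [0.567 0.188 0.026] rgb [48. 41. 36.]
wrist cake 0.83 [356. 197.  66.  60.] [ 0.74  -0.01   0.017] rgb [66. 52. 42.]
wrist brush 0.85 [362.  36.  27.  67.] [0.734 0.165 0.019] rgb [220. 189. 126.]
```

View pics/scene0.png

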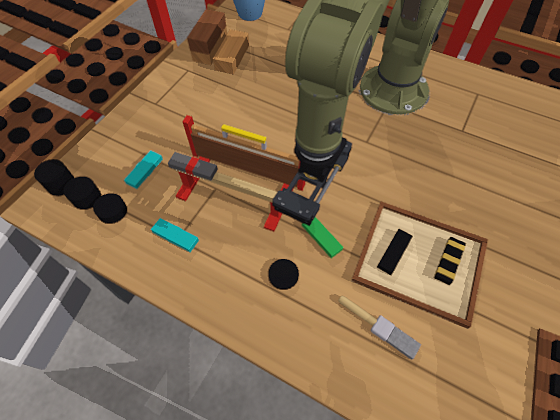

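View pics/side0.png

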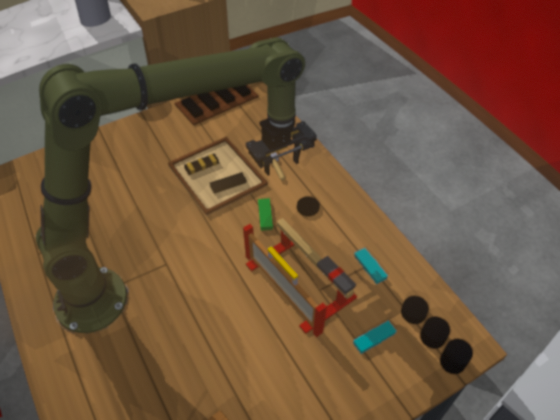

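The scene view shows the plain black stick at (395,253), with the gilded stick beside it at (447,258). The rack is at (242,176), with its yellow handle at (245,133) and the dried stick at (193,166). The side view agrees, though it is shifted a few mm.

```bash
cat >> h.py <<'E'
def rect(P):
    (c,s,a)=cv2.minAreaRect((P[:,:2]*1000).astype(np.float32))
    b=cv2.boxPoints((c,s,a)); e=b[1]-b[0]; f=b[2]-b[1]
    l=e if np.hypot(*e)>np.hypot(*f) else f
    return np.round(c,1),np.round(sorted(s),1),round(float(np.degrees(np.arctan2(l[1],l[0]))),1)
def sel(W,c,lo,hi,r,z,extra=None):
    m=(np.hypot(W[...,0]-c[0],W[...,1]-c[1])<r)&(W[...,2]>z[0])&(W[...,2]<z[1])
    if extra is not None: m&=extra
    m=cv2.morphologyEx(m.astype(np.uint8),cv2.MORPH_OPEN,np.ones((2,2)))>0
    return W[m]
E
python3 - <<'E'
from h import *
for c in ["scene","side","wrist"]:
    d=np.load(f"/tmp/{c}.npz"); W=d["W"]; C=d["c"].astype(int)
    yellow=(C[...,0]>140)&(C[...,1]>120)&(C[...,2]<90)
    r,g,b=C[...,0],C[...,1],C[...,2]
    dark=(C.max(-1)<70)
    wood=(r>120)&(g>100)&(r-b<110)
    for n,P in [("fresh",sel(W,(.56,.203),0,0,.08,(.02,.032),dark)),("gilded",sel(W,(.517,.33),0,0,.08,(.02,.032))),
      ("beam",sel(W,(.6,-.25),0,0,.25,(.09,.107),wood)),("dried",sel(W,(.632,-.334),0,0,.09,(.112,.127))),
      ("handle",sel(W,(.5,-.25),0,0,.15,(.13,.22),yellow))]:
        if len(P)>15: print(c,n,len(P),np.round(np.median(P,0),3),rect(P))
E
```

```text
scene fresh 673 [nan nan nan] (array([554.4, 206.4]), array([ 36.5, 126.8]), -7.5)
scene gilded 808 [nan nan nan] (array([511.2, 336.4]), array([ 47.9, 131.6]), -0.9)
scene beam 691 [nan nan nan] (array([ 567.5, -178.6]), array([188.6, 403. ]), 65.2)
scene dried 665 [nan nan nan] (array([ 618.2, -347.5]), array([101.7, 121. ]), 33.5)
scene handle 203 [ 0.51  -0.251  0.16 ] (array([ 467.1, -238.5]), array([105.1, 149.6]), -17.3)
side fresh 219 [nan nan nan] (array([559.5, 200.2]), array([ 33.3, 111.7]), -11.4)
side gilded 269 [0.516 0.325 0.025] (array([522.9, 332.1]), array([ 54.7, 133.6]), 8.6)
side beam 306 [nan nan nan] (array([ 602.3, -155.3]), array([ 67.6, 156. ]), 72.1)
side dried 579 [nan nan nan] (array([ 662. , -331.5]), array([100.7, 116.5]), -80.0)
side handle 191 [ 0.509 -0.259  0.159] (array([ 525. , -223.1]), array([ 68.5, 180.3]), 64.7)
wrist fresh 1456 [nan nan nan] (array([558.2, 187. ]), array([ 14.9, 117.5]), 0.8)
wrist beam 959 [nan nan nan] (array([613.7, -67.8]), array([ 34.1, 193.3]), 82.6)
```

View pics/wrist0.png

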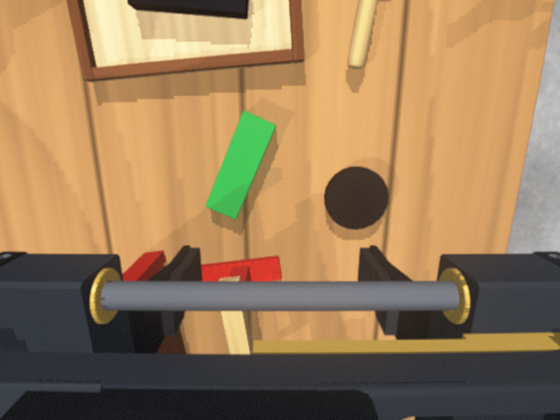

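```bash
python3 - <<'E'
from h import *
s=ctrl.get_state(); print(R.from_rotvec(s["tool_rot"]).as_matrix().round(3),s["position"],s["time"])
im=ctrl.get_image("wrist"); print(np.round(im["tool_from_camera"],3)); print(im["camera_matrix"])
E
```

```text
[[-0.  1.  0.]
 [ 1.  0. -0.]
 [-0.  0. -1.]] [ 6.50013138e-01 -1.41994502e-05  2.33571009e-01] 1.35
[[-0.001  0.962  0.273  0.074]
 [ 1.     0.001 -0.    -0.001]
 [-0.001  0.273 -0.962 -0.152]
 [ 0.     0.     0.     1.   ]]
[[319.73755431   0.         279.47355173]
 [  0.         319.73755431 213.68509872]
 [  0.           0.           1.        ]]
```

```bash
python3 -m inch '[{"slide":[-0.2,-0.04,-0.1],"angular":[0,0,0],"claw":1},{"slide":[-0.4,-0.08,-0.2],"angular":[0,0,0],"claw":1},{"slide":[-0.6,-0.12,-0.3],"angular":[0,0,0],"claw":1},{"slide":[-0.8,-0.16,-0.4],"angular":[0,0,0],"claw":1},{"slide":[-1,-0.2,-0.4],"angular":[0,0,0],"claw":1},{"slide":[-1,-0.2,-0.4],"angular":[0,0,0],"claw":1},{"slide":[-1,-0.2,-0.4],"angular":[0,0,0],"claw":1},{"slide":[-1,-0.2,-0.4],"angular":[0,0,0],"claw":1}]'
python3 - <<'E'
from h import *
im,W,st=snap("wrist"); np.savez("/tmp/w1.npz",W=W,c=im["color"])
cv2.imwrite("pics/w1.png",cv2.cvtColor(im["color"],cv2.COLOR_RGB2BGR))
for q in ["dried","rack","sash_handle","beam_top"]:
    for r in ctrl.outline_of(q,"wrist")[:2]: print(q,r["confidence"],np.round(r["bbox"]))
E
```

```text
time: 2.2
position: [0.6, -0.2502, 0.3335]
tool_rot: [-2.222, -2.22, -0.001]
ft_force: [0.3, 0.6, -0.2]
grip_width: 1.002
grip_force: 0.0
dried 0.93 [312. 327.  70.  30.]
dried 0.83 [399. 211.  34.  80.]
rack 0.56 [238. 177. 182. 308.]
rack 0.42 [199. 166.  60. 231.]
sash_handle 0.88 [198. 164.  58. 228.]
beam_top 0.65 [241. 178. 186. 308.]
```

View pics/w1.png

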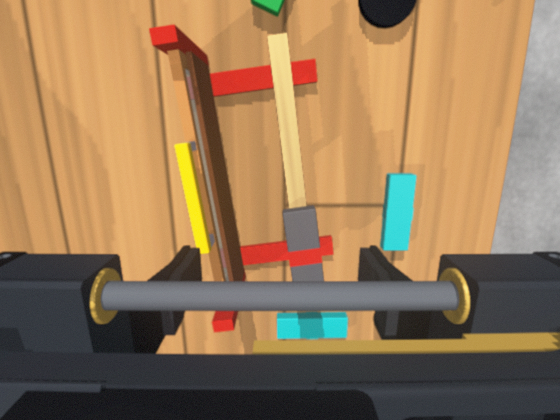

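The wrist view shows the free half of the beam from (279,36) to (297,207), the dried stick starting at row 208, and the handle from (180,145) to (207,250).

```bash
python3 - <<'E'
from h import *
d=np.load("/tmp/w1.npz"); W=d["W"]; C=d["c"].astype(int); v,u=np.mgrid[:420,:560]
yel=(C[...,0]>170)&(C[...,1]>150)&(C[...,2]<90)&(u<230)&(u>160)&(v<260)
Z=W[...,2]
for n,m in [("handle",yel&(Z>.14)),("beam",(Z>.09)&(Z<.108)&(u>255)&(u<315)&(v<210)),("dried",(Z>.112)&(Z<.13)&(u>270)&(u<335)&(v<245))]:
    P=W[m]; P=P[~np.isnan(P[:,0])]
    print(n,len(P),np.median(P,0).round(4),np.percentile(P[:,2],[5,95]).round(4),rect(P),P[:,1].min().round(4),P[:,1].max().round(4))
    c=P[:,:2].mean(0); q=np.linalg.svd(P[:,:2]-c,full_matrices=False)[2][0]
    q*=np.sign(q[1]); print("  mean",c.round(4),"axis yaw-90",np.degrees(np.arctan2(-q[0],q[1])).round(2))
E
```

```text
handle 1476 [ 0.5077 -0.2482  0.1613] [0.1598 0.1626] (array([ 507.7, -253.5]), array([ 14.9, 119.9]), -83.0) -0.3126 -0.1941
  mean [ 0.5078 -0.2494] axis yaw-90 7.55
beam 3322 [ 0.6084 -0.1697  0.1007] [0.0995 0.1021] (array([ 611.8, -178.5]), array([ 37.2, 196.4]), -83.9) -0.2781 -0.0803
  mean [ 0.6085 -0.1733] axis yaw-90 7.33
dried 1188 [ 0.6253 -0.295   0.1206] [0.1188 0.1219] (array([ 625. , -297.5]), array([40. , 45.6]), -82.0) -0.318 -0.2725
  mean [ 0.6252 -0.2952] axis yaw-90 19.76
```

```bash
python3 -m inch '[{"slide":[0.2,0,0],"angular":[0,0,0],"claw":1},{"slide":[0.4,0,0],"angular":[0,0,0],"claw":1},{"slide":[0.6,0,0],"angular":[0,0,0],"claw":1},{"slide":[0.8,-0.04,0],"angular":[0,0,0],"claw":1},{"slide":[1,-0.08,0],"angular":[0,0,0],"claw":1}]' | head -2
python3 -m inch '[{"slide":[0.2,0,0.1],"angular":[0,0,0],"claw":1},{"slide":[0.4,0,0.2],"angular":[0,0,0],"claw":1},{"slide":[0.52,0,0.28],"angular":[0,0,0],"claw":1},{"slide":[0.52,0,0.28],"angular":[0,0,0],"claw":1},{"slide":[0.52,0,0.28],"angular":[0,0,0],"claw":1},{"slide":[0.52,0,0.28],"angular":[0,0,0],"claw":1}]'
python3 - <<'E'
from h import *
im,W,st=snap("wrist"); np.savez("/tmp/w2.npz",W=W,c=im["color"])
C=im["color"]; cv2.imwrite("pics/w2.png",cv2.cvtColor(C,cv2.COLOR_RGB2BGR))
for q in ["fresh","gilded"]:
    for r in ctrl.outline_of(q,"wrist")[:2]:
        m=r["mask"]&(W[...,2]>.021)&(W[...,2]<.03); P=W[m]
        if len(P)>20: print(q,round(r["confidence"],2),np.round(r["bbox"]),C[r["mask"]].mean(0).round(),np.median(P,0).round(4),rect(P))
E
```

```text
time: 2.95
position: [0.5798, 0.0012, 0.3335]
time: 3.55
position: [0.5808, 0.1271, 0.2642]
tool_rot: [2.221, 2.22, 0.0]
ft_force: [0.1, -1.1, 0.6]
grip_width: 1.0
grip_force: 0.0
fresh 0.94 [261. 120. 105.  40.] [84. 68. 54.] [0.5569 0.2062 0.0267] (array([557.5, 205.6]), array([ 39.2, 120.6]), -5.0)
fresh 0.65 [299. 244.  61.  71.] [ 70. 182.  84.] [0.6088 0.0395 0.0214] (array([606.5,  34.9]), array([ 38.2, 100.4]), 66.0)
gilded 0.94 [220.  12. 114.  22.] [106.  89.  51.] [0.5156 0.321  0.0267] (array([515.8, 321.1]), array([ 19.5, 118.5]), -0.7)
```

View pics/w2.png

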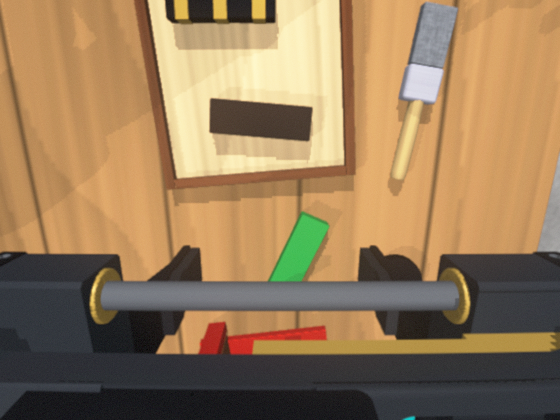

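The stick fits 39×121 mm at (0.5575, 0.2058) with a yaw of -5° and its top at 26 mm. That matches the given sizes, so I'll turn the tool -85° and descend.

```bash
python3 -m inch '[{"slide":[0.1,-0.03,0.1],"angular":[0,0,-0.25],"claw":1},{"slide":[0.2,-0.06,0.2],"angular":[0,0,-0.5],"claw":1},{"slide":[0.303,-0.09,0.3],"angular":[0,0,-0.75],"claw":1},{"slide":[0.303,-0.09,0.4],"angular":[0,0,-1],"claw":1}]' | head -3
python3 -m inch '[{"slide":[0,0,0],"angular":[0,0,-0.25],"claw":1},{"slide":[0,0,0.1],"angular":[0,0,-0.5],"claw":1},{"slide":[0,0,0.2],"angular":[0,0,-0.75],"claw":1},{"slide":[0,0,0.3],"angular":[0,0,-1],"claw":1}]' | head -3
python3 -m inch '[{"slide":[0,0,0],"angular":[0,0,-0.25],"claw":1},{"slide":[0,0,0],"angular":[0,0,-0.5],"claw":1},{"slide":[0,0,0],"angular":[0,0,-0.833],"claw":1},{"slide":[0,0,0],"angular":[0,0,-0.833],"claw":1},{"slide":[0,0,0],"angular":[0,0,-0.833],"claw":1},{"slide":[0,0,0],"angular":[0,0,-0.833],"claw":1}]'
python3 -c "
from h import *
s=ctrl.get_state();M=R.from_rotvec(s['tool_rot']).as_matrix();print(M.round(3),np.degrees(np.arctan2(M[1,1],M[0,1])),s['position'],s['joint_positions'])"
```

```text
time: 4.1
position: [0.5567, 0.2082, 0.1636]
tool_rot: [-1.557, -2.728, -0.005]
time: 4.5
position: [0.5589, 0.2028, 0.0885]
tool_rot: [0.807, 3.034, 0.001]
time: 5.1
position: [0.5583, 0.2033, 0.0889]
tool_rot: [0.142, 3.138, -0.0]
ft_force: [0.0, 0.4, 0.6]
grip_width: 1.002
grip_force: 0.0
[[-0.996  0.091  0.001]
 [ 0.091  0.996 -0.   ]
 [-0.001  0.    -1.   ]] 84.8018775924573 [0.55828225 0.20333207 0.08885802] [-0.05579266  0.34339292 -0.40200479  1.74887047  0.15033689  1.07903635
  0.97214852]
```

```bash
python3 -m inch '[{"slide":[0,0.01,0.1],"angular":[0,0,0],"claw":1},{"slide":[0,0.01,0.2],"angular":[0,0,0],"claw":1},{"slide":[0,0.01,0.25],"angular":[0,0,0],"claw":1},{"slide":[0,0.01,0.28],"angular":[0,0,0],"claw":1},{"slide":[0,0.01,0.28],"angular":[0,0,0],"claw":1},{"slide":[0,0.01,0.28],"angular":[0,0,0],"claw":1}]' 20
python3 -m inch '[{"slide":[0,0,0],"angular":[0,0,0],"claw":-0.2},{"slide":[0,0,0],"angular":[0,0,0],"claw":-0.4},{"slide":[0,0,0],"angular":[0,0,0],"claw":-0.4},{"slide":[0,0,0],"angular":[0,0,0],"claw":-0.4},{"slide":[0,0,0],"angular":[0,0,0],"claw":-0.4},{"slide":[0,0,0],"angular":[0,0,0],"claw":-0.4},{"slide":[0,0,0],"angular":[0,0,0],"claw":-0.4}]' 20
```

```text
time: 5.7
position: [0.5588, 0.2065, 0.0193]
tool_rot: [0.138, 3.137, 0.001]
ft_force: [-0.2, 0.9, 0.7]
grip_width: 0.999
grip_force: 0.0
time: 6.4
position: [0.5581, 0.2062, 0.0185]
tool_rot: [0.137, 3.139, -0.0]
ft_force: [-0.7, 0.2, -0.6]
grip_width: 0.455
grip_force: 20.0
```

```bash
python3 -m inch '[{"slide":[0,0,-0.05],"angular":[0,0,0],"claw":-0.4},{"slide":[0,0,-0.2],"angular":[0,0,0],"claw":-0.4},{"slide":[0,0,-0.4],"angular":[0,0,0],"claw":-0.4},{"slide":[0,0,-0.6],"angular":[0,0,0.25],"claw":-0.4},{"slide":[0,0,-0.8],"angular":[0,0,0.5],"claw":-0.4},{"slide":[0,0,-0.92],"angular":[0,0,0.75],"claw":-0.4},{"slide":[0,0,-0.92],"angular":[0,0,1],"claw":-0.4}]' | grep -E "grip|pos"
python3 -m inch '[{"slide":[0,0,0],"angular":[0,0,0.25],"claw":-0.4},{"slide":[0,0,0],"angular":[0,0,0.5],"claw":-0.4},{"slide":[0,0,0],"angular":[0,0,0.75],"claw":-0.4},{"slide":[0,0,0],"angular":[0,0,1],"claw":-0.4}]' | grep -E "grip|pos"
python3 -m inch '[{"slide":[0,0,0],"angular":[0,0,0.25],"claw":-0.4},{"slide":[0,0,0],"angular":[0,0,0.5],"claw":-0.4},{"slide":[0,0,0],"angular":[0,0,0.58],"claw":-0.4},{"slide":[0,0,0],"angular":[0,0,0.58],"claw":-0.4},{"slide":[0,0,0],"angular":[0,0,0.58],"claw":-0.4}]'
cat >> h.py <<'E'
def go(tgt,yaw):
    s=ctrl.get_state();M=R.from_rotvec(s['tool_rot']).as_matrix();y=np.degrees(np.arctan2(M[1,1],M[0,1]))
    print("t",s["time"],"pos",np.round(s['position'],4),"tooly",y.round(2),"slide",(M.T@(np.array(tgt)-s['position'])/.25).round(3),"ang z",((y-yaw)/30).round(3),"tilt",M[:,2].round(4),"F",np.round(s["ft_force"],1))
E
python3 -c "
from h import *
go([.61,-.185,.2485],7.4)"
```

```text
position: [0.5604, 0.2077, 0.2558]
grip_width: 0.46
grip_force: 20.0
position: [0.5578, 0.2063, 0.2492]
grip_width: 0.457
grip_force: 20.0
time: 8.0
position: [0.5579, 0.2063, 0.249]
tool_rot: [2.068, 2.365, 0.0]
ft_force: [-0.5, -0.0, -1.5]
grip_width: 0.452
grip_force: 20.0
t 8.0 pos [0.5579 0.2063 0.249 ] tooly 7.67 slide [-1.579 -0.003  0.002] ang z 0.009 tilt [ 3.e-04  1.e-04 -1.e+00] F [-0.5 -0.  -1.5]
```

```bash
python3 -m inch '[{"slide":[-0.1,0,0],"angular":[0,0,0.009],"claw":-0.4},{"slide":[-0.25,0,0],"angular":[0,0,0.009],"claw":-0.4},{"slide":[-0.4,0,0],"angular":[0,0,0.009],"claw":-0.4},{"slide":[-0.55,0,0],"angular":[0,0,0.009],"claw":-0.4},{"slide":[-0.7,0,0],"angular":[0,0,0.009],"claw":-0.4},{"slide":[-0.85,0,0],"angular":[0,0,0.009],"claw":-0.4},{"slide":[-1,0,0],"angular":[0,0,0.009],"claw":-0.4}]' | grep -E "grip|pos"
python3 -m inch '[{"slide":[-0.15,0,0],"angular":[0,0,0],"claw":-0.4},{"slide":[-0.3,0,0],"angular":[0,0,0],"claw":-0.4},{"slide":[-0.45,0,0],"angular":[0,0,0],"claw":-0.4},{"slide":[-0.579,0,0],"angular":[0,0,0],"claw":-0.4},{"slide":[-0.579,0,0],"angular":[0,0,0],"claw":-0.4},{"slide":[-0.579,0,0],"angular":[0,0,0],"claw":-0.4},{"slide":[-0.579,0,0],"angular":[0,0,0],"claw":-0.4}]' | grep -E "grip|pos"
python3 - <<'E'
from h import *
go([.61,-.185,.15],7.4)
im,W,st=snap("wrist"); np.savez("/tmp/w3.npz",W=W,c=im["color"])
cv2.imwrite("pics/w3.png",cv2.cvtColor(im["color"],cv2.COLOR_RGB2BGR))
im,W,st=snap("scene"); C=im["color"]; cv2.imwrite("pics/s3.png",cv2.resize(cv2.cvtColor(C[90:270,100:340],cv2.COLOR_RGB2BGR),None,fx=3,fy=3,interpolation=cv2.INTER_CUBIC))
E
```

```text
position: [0.5911, -0.043, 0.2489]
grip_width: 0.46
grip_force: 20.0
position: [0.6098, -0.1834, 0.2486]
grip_width: 0.458
grip_force: 20.0
t 9.4 pos [ 0.6098 -0.1834  0.2486] tooly 7.46 slide [-0.007 -0.     0.395] ang z 0.002 tilt [ 1.0e-04  1.2e-03 -1.0e+00] F [-0.6  0.5 -1.8]
```

View pics/w3.png

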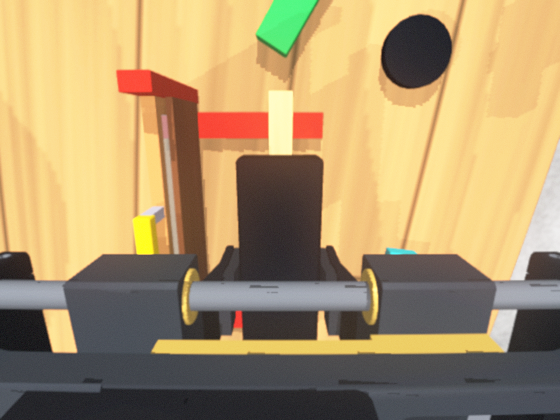

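The held stick lines up with the beam at column 280. I'll check the lateral offset in numbers.

```bash
python3 - <<'E'
from h import *
d=np.load("/tmp/w3.npz"); W=d["W"]; v,u=np.mgrid[:420,:560]; Z=W[...,2]
s=ctrl.get_state();M=R.from_rotvec(s['tool_rot']).as_matrix()
L=(W-s['position'])@M*1000
for n,m in [("beam",(Z>.094)&(Z<.106)&(u>255)&(u<305)&(v<153)&(v>85)),("stick",(Z>.2)&(u>225)&(u<335)&(v<240)&(v>150)&(L[...,2]<2))]:
    for a in range(85,240,10):
        q=L[m&(v>=a)&(v<a+10)]
        if len(q)>20: print(n,a,"tool y min/max",np.percentile(q[:,1],[2,98]).round(1),"x",q[:,0].mean().round(1),"z",np.median(q[:,2]).round(1))
    print(n,"xmax",L[m][:,0].max().round(1))
E
```

```text
beam 85 tool y min/max [-10.8  10.5] x 100.7 z 148.0
beam 95 tool y min/max [-10.8  10.5] x 94.8 z 148.1
beam 105 tool y min/max [-10.9  10.6] x 86.3 z 147.9
beam 115 tool y min/max [-11.   10.7] x 77.7 z 148.2
beam 125 tool y min/max [-10.2  10.8] x 68.9 z 148.1
beam 135 tool y min/max [-10.3  10.8] x 60.0 z 148.0
beam 145 tool y min/max [-10.3  10. ] x 51.9 z 148.0
beam xmax 102.1
stick 155 tool y min/max [-19.3  17.8] x 58.3 z -7.5
stick 165 tool y min/max [-20.   18.1] x 54.2 z -8.1
stick 175 tool y min/max [-20.   18.1] x 49.7 z -8.0
stick 185 tool y min/max [-19.8  18.2] x 45.1 z -8.1
stick 195 tool y min/max [-19.9  17.9] x 40.4 z -8.1
stick 205 tool y min/max [-19.9  18.1] x 35.6 z -8.0
stick 215 tool y min/max [-19.8  18.2] x 30.7 z -8.0
stick 225 tool y min/max [-20.  18.] x 25.7 z -8.0
stick 235 tool y min/max [-19.7  18.1] x 22.0 z -8.0
stick xmax 59.7
```

```bash
python3 -m inch '[{"slide":[-0.02,0.003,0.1],"angular":[0,0,0],"claw":-0.4},{"slide":[-0.02,0.003,0.2],"angular":[0,0,0],"claw":-0.4},{"slide":[-0.02,0.003,0.3],"angular":[0,0,0],"claw":-0.4},{"slide":[-0.02,0.003,0.4],"angular":[0,0,0],"claw":-0.4},{"slide":[-0.02,0.003,0.47],"angular":[0,0,0],"claw":-0.4},{"slide":[-0.02,0.003,0.51],"angular":[0,0,0],"claw":-0.4},{"slide":[-0.02,0.003,0.528],"angular":[0,0,0],"claw":-0.4},{"slide":[-0.02,0.003,0.528],"angular":[0,0,0],"claw":-0.4},{"slide":[-0.02,0.003,0.528],"angular":[0,0,0],"claw":-0.4}]'
python3 -m inch '[{"slide":[0,0,0.004],"angular":[0,0,0],"claw":-0.4},{"slide":[0,0,0.008],"angular":[0,0,0],"claw":-0.4},{"slide":[0,0,0.012],"angular":[0,0,0],"claw":-0.4},{"slide":[0,0,0.012],"angular":[0,0,0],"claw":-0.4}]'
```

```text
time: 10.4
position: [0.6118, -0.19, 0.1178]
tool_rot: [2.073, 2.358, 0.001]
ft_force: [0.5, -0.5, -1.2]
grip_width: 0.456
grip_force: 20.0
time: 10.8
position: [0.6109, -0.19, 0.1136]
tool_rot: [2.075, 2.359, -0.0]
ft_force: [-0.0, 0.4, -2.1]
grip_width: 0.457
grip_force: 20.0
```

```bash
for i in 1; do python3 -m inch '[{"slide":[0,0,0.004],"angular":[0,0,0],"claw":-0.4},{"slide":[0,0,0.004],"angular":[0,0,0],"claw":-0.4},{"slide":[0,0,0.004],"angular":[0,0,0],"claw":-0.4}]' | grep -E "pos|ft"; done
python3 -m inch '[{"slide":[0,0,0.004],"angular":[0,0,0],"claw":-0.4},{"slide":[0,0,0.004],"angular":[0,0,0],"claw":-0.4},{"slide":[0,0,0.004],"angular":[0,0,0],"claw":-0.4}]' | grep -E "pos|ft"
```

```text
position: [0.611, -0.19, 0.1126]
ft_force: [0.6, 0.1, -1.2]
position: [0.611, -0.19, 0.1125]
ft_force: [-3.4, 1.8, 5.4]
```

In contact at about 5 N, so the stick is on the beam. I'll release it gently and retreat straight up.

```bash
python3 -m inch '[{"slide":[0,0,-0.001],"angular":[0,0,0],"claw":0.1},{"slide":[0,0,-0.001],"angular":[0,0,0],"claw":0.3},{"slide":[0,0,-0.001],"angular":[0,0,0],"claw":0.5},{"slide":[0,0,-0.001],"angular":[0,0,0],"claw":0.5},{"slide":[0,0,-0.001],"angular":[0,0,0],"claw":0.5},{"slide":[0,0,-0.001],"angular":[0,0,0],"claw":0.5}]' | grep -E "pos|ft|grip"
python3 -m inch '[{"slide":[0,0,-0.05],"angular":[0,0,0],"claw":0.5},{"slide":[0,0,-0.2],"angular":[0,0,0],"claw":0.5},{"slide":[0,0,-0.4],"angular":[0,0,0],"claw":0.5},{"slide":[0,0,-0.6],"angular":[0,0,0],"claw":1},{"slide":[0,0,-0.8],"angular":[0,0,0],"claw":1},{"slide":[0,0,-0.8],"angular":[0,0,0],"claw":1},{"slide":[0,0,-0.8],"angular":[0,0,0],"claw":1},{"slide":[0,0,-0.8],"angular":[0,0,0],"claw":1}]' | grep -E "pos|ft|grip"
python3 - <<'E'
from h import *
go([.5077,-.2535,.26],7.4)
im,W,st=snap("wrist"); C=im["color"].astype(int); cv2.imwrite("pics/w4.png",cv2.cvtColor(im["color"],cv2.COLOR_RGB2BGR))
M=R.from_rotvec(st['tool_rot']).as_matrix(); L=(W-st['position'])@M*1000
v,u=np.mgrid[:420,:560]; Z=W[...,2]
ok=v<250
yel=(C[...,0]>170)&(C[...,1]>150)&(C[...,2]<90)&(Z>.14)&ok
for n,m in [("beam",(Z>.094)&(Z<.106)&(abs(L[...,1])<30)&ok),("stick",(Z>.112)&(Z<.128)&(abs(L[...,1])<60)&ok),("handle",yel)]:
    P=W[m]; q=L[m]; print(n,len(P),rect(P),np.median(P,0).round(4),"tool lo/hi",np.percentile(q,[1,99],0).round(1).tolist())
E
```

```text
position: [0.611, -0.19, 0.1117]
ft_force: [-0.4, -1.1, -0.6]
grip_width: 0.747
grip_force: 0.0
position: [0.6104, -0.1898, 0.3111]
ft_force: [1.2, -0.4, -0.3]
grip_width: 0.987
grip_force: 0.0
t 12.8 pos [ 0.6104 -0.1898  0.3111] tooly 7.32 slide [-0.2   -0.44   0.205] ang z -0.003 tilt [-1.3e-03  3.0e-04 -1.0e+00] F [ 1.2 -0.4 -0.3]
beam 1046 (array([ 608.4, -172. ]), array([ 21.5, 182.2]), -82.4) [ 0.601  -0.108   0.1007] tool lo/hi [[-72.6, -9.8, 208.4], [108.9, 11.0, 212.2]]
stick 3873 (array([ 610.3, -189.5]), array([ 40. , 118.6]), -82.7) [ 0.6099 -0.1854  0.1207] tool lo/hi [[-57.7, -19.3, 188.7], [58.6, 19.5, 192.5]]
handle 816 (array([ 504.2, -223.2]), array([13.9, 59.1]), -82.9) [ 0.5044 -0.2212  0.1613] tool lo/hi [[-48.3, -116.1, 148.2], [9.6, -102.9, 155.7]]
```

View pics/w4.png

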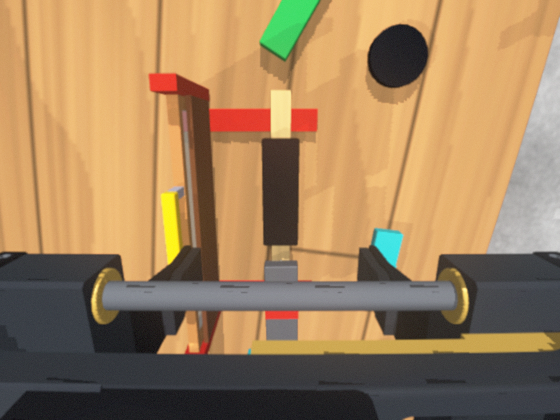

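The stick lies centred on the beam to within 0.5 mm, at rows 140–244. The dried stick starts at row 262, which leaves a small gap. Next, the handle.

```bash
python3 -m inch '[{"slide":[-0.05,-0.1,0],"angular":[0,0,-0.003],"claw":0.5},{"slide":[-0.1,-0.25,0.05],"angular":[0,0,-0.003],"claw":0.3},{"slide":[-0.2,-0.4,0.12],"angular":[0,0,-0.003],"claw":0.3},{"slide":[-0.2,-0.44,0.205],"angular":[0,0,-0.003],"claw":0.3},{"slide":[-0.2,-0.44,0.205],"angular":[0,0,-0.003],"claw":0.3},{"slide":[-0.2,-0.44,0.205],"angular":[0,0,-0.003],"claw":0.3},{"slide":[-0.2,-0.44,0.205],"angular":[0,0,-0.003],"claw":0.3}]' | grep -E "ft|grip"
python3 -c "
from h import *
go([.5077,-.2535,.150],7.4)"
```

```text
ft_force: [0.3, -0.0, 0.3]
grip_width: 0.651
grip_force: 0.0
t 13.55 pos [ 0.5098 -0.2524  0.2612] tooly 7.56 slide [-0.003 -0.01   0.445] ang z 0.005 tilt [ 1.2e-03  1.0e-04 -1.0e+00] F [ 0.3 -0.   0.3]
```

```bash
python3 -m inch '[{"slide":[0,-0.008,0.1],"angular":[0,0,0],"claw":0.3},{"slide":[0,-0.008,0.2],"angular":[0,0,0],"claw":0.3},{"slide":[0,-0.008,0.3],"angular":[0,0,0],"claw":0.3},{"slide":[0,-0.008,0.39],"angular":[0,0,0],"claw":0.3},{"slide":[0,-0.008,0.445],"angular":[0,0,0],"claw":0.3},{"slide":[0,-0.008,0.445],"angular":[0,0,0],"claw":0.3},{"slide":[0,-0.008,0.445],"angular":[0,0,0],"claw":0.3}]' | grep -E "pos|ft|grip"
python3 -m inch '[{"slide":[0,0,0],"angular":[0,0,0],"claw":-0.3},{"slide":[0,0,0],"angular":[0,0,0],"claw":-0.6},{"slide":[0,0,0],"angular":[0,0,0],"claw":-0.9},{"slide":[0,0,0],"angular":[0,0,0],"claw":-0.9},{"slide":[0,0,0],"angular":[0,0,0],"claw":-0.9},{"slide":[0,0,0],"angular":[0,0,0],"claw":-0.9},{"slide":[0,0,0],"angular":[0,0,0],"claw":-0.9}]' 45 | grep -E "pos|ft|grip"
```

```text
position: [0.5074, -0.2537, 0.1503]
ft_force: [-0.2, -0.3, -0.1]
grip_width: 0.647
grip_force: 0.0
position: [0.5084, -0.2536, 0.1495]
ft_force: [6.1, -0.9, -4.0]
grip_width: 0.158
grip_force: 45.0
```

```bash
python3 -m inch '[{"slide":[0,0,-0.02],"angular":[0,0,0],"claw":-0.9},{"slide":[0,0,-0.06],"angular":[0,0,0],"claw":-0.9},{"slide":[0,0,-0.1],"angular":[0,0,0],"claw":-0.9},{"slide":[0,0,-0.14],"angular":[0,0,0],"claw":-0.9},{"slide":[0,0,-0.18],"angular":[0,0,0],"claw":-0.9},{"slide":[0,0,-0.22],"angular":[0,0,0],"claw":-0.9},{"slide":[0,0,-0.26],"angular":[0,0,0],"claw":-0.9},{"slide":[0,0,-0.3],"angular":[0,0,0],"claw":-0.9},{"slide":[0,0,-0.336],"angular":[0,0,0],"claw":-0.9},{"slide":[0,0,-0.336],"angular":[0,0,0],"claw":-0.9}]' | grep -E "pos|ft|grip"
python3 -m inch '[{"slide":[0,0,-0.008],"angular":[0,0,0],"claw":-0.9},{"slide":[0,0,-0.012],"angular":[0,0,0],"claw":-0.9},{"slide":[0,0,-0.012],"angular":[0,0,0],"claw":-0.9}]' | grep -E "pos|ft|grip"
```

```text
position: [0.5084, -0.2536, 0.2338]
ft_force: [5.6, 0.2, -1.5]
grip_width: 0.155
grip_force: 45.0
position: [0.5084, -0.2535, 0.2353]
ft_force: [7.4, -0.9, -7.3]
grip_width: 0.153
grip_force: 45.0
```

```bash
python3 -m inch '[{"slide":[0,0,-0.008],"angular":[0,0,0],"claw":-0.9},{"slide":[0,0,-0.008],"angular":[0,0,0],"claw":-0.9},{"slide":[0,0,-0.008],"angular":[0,0,0],"claw":-0.9}]' | grep -E "pos|ft"
python3 -m inch '[{"slide":[0,0,-0.008],"angular":[0,0,0],"claw":-0.9},{"slide":[0,0,-0.008],"angular":[0,0,0],"claw":-0.9},{"slide":[0,0,-0.008],"angular":[0,0,0],"claw":-0.9}]' | grep -E "pos|ft"
```

```text
position: [0.5084, -0.2535, 0.2373]
ft_force: [8.4, -1.7, -7.0]
position: [0.5084, -0.2536, 0.2378]
ft_force: [9.6, -0.7, -13.6]
```

```bash
python3 -m inch '[{"slide":[0,0,-0.006],"angular":[0,0,0],"claw":-0.9},{"slide":[0,0,-0.012],"angular":[0,0,0],"claw":-0.9},{"slide":[0,0,-0.012],"angular":[0,0,0],"claw":-0.9}]' | grep -E "pos|ft"
python3 -m inch '[{"slide":[0,0,0.012],"angular":[0,0,0],"claw":-0.7},{"slide":[0,0,0.012],"angular":[0,0,0],"claw":-0.3},{"slide":[0,0,0.012],"angular":[0,0,0],"claw":0.2},{"slide":[0,0,0.012],"angular":[0,0,0],"claw":0.2},{"slide":[0,0,0.012],"angular":[0,0,0],"claw":0.2}]' | grep -E "pos|ft|grip"
python3 -m inch '[{"slide":[0,0,-0.05],"angular":[0,0,0],"claw":0.2},{"slide":[0,0,-0.2],"angular":[0,0,0],"claw":0.2},{"slide":[0,0,-0.4],"angular":[0,0,0],"claw":0.2},{"slide":[0,0,-0.5],"angular":[0,0,0],"claw":0.2},{"slide":[0.15,0,-0.5],"angular":[0,0,0],"claw":0.2},{"slide":[0.15,0,-0.5],"angular":[0,0,0],"claw":0.2},{"slide":[0.15,0,-0.5],"angular":[0,0,0],"claw":0.2}]' | grep -E "time|pos|ft|grip"
python3 - <<'E'
from h import *
for c in ["scene","wrist"]:
    im,W,st=snap(c); C=im["color"].astype(int)
    yel=(C[...,0]>140)&(C[...,1]>120)&(C[...,2]<90)&(W[...,2]>.19)&(W[...,2]<.27)&(abs(W[...,0]-.51)<.05)&(abs(W[...,1]+.25)<.1)
    print(c,yel.sum(),np.percentile(W[yel][:,2],[5,50,95]).round(4) if yel.any() else "")
    if c=="scene": cv2.imwrite("pics/s5.png",cv2.resize(cv2.cvtColor(im["color"][90:350,100:500],cv2.COLOR_RGB2BGR),None,fx=2,fy=2))
E
```

```text
position: [0.5083, -0.2535, 0.2379]
ft_force: [14.9, -5.3, -25.0]
position: [0.5061, -0.254, 0.2407]
ft_force: [-0.4, 0.6, 1.4]
grip_width: 0.433
grip_force: 0.0
time: 18.35
position: [0.5015, -0.2159, 0.3666]
ft_force: [-0.0, -0.4, -0.9]
grip_width: 0.6
grip_force: 0.0
scene 341 [0.2089 0.2484 0.251 ]
wrist 1554 [0.2115 0.2496 0.2507]
```

View pics/s5.png

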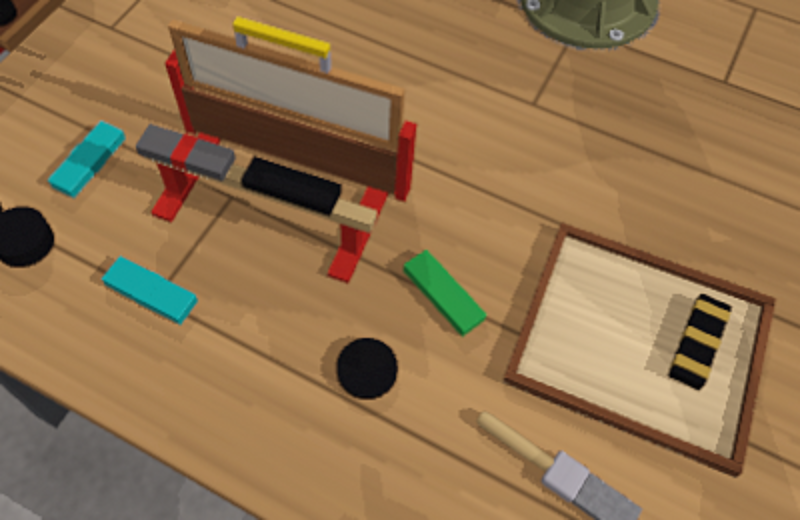

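The screen is up, with its handle top at about 0.249 m, which is the stop. The stick lies on the beam beside the dried one, and everything else is where it was.

```bash
python3 -c "
from bench import ctrl
print(ctrl.close_job())"
```

```text
the job is handed in; nothing more can be done
None
```

Job handed in at about 18 s: the plain black stick lies centred along the beam with a gap of about 2 cm to the dried stick, and the draught screen is fully up and holding.

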